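# Open the returns well and take the wrong tin off the turntable

## Task

A tall tin has got in among the flat tins on the free-spinning turntable. First slide the gate of the two-well tray by its black grip all the way to its end stop, so that the empty well is fully open; then lift the tall tin off the turntable and set it down gently, upright, on the floor of that well. Leave the flat tins standing on the turntable and the two small cartons that lie between tray and turntable where they are.

Things in the scene. Friction and masses are not known exactly. Their poses are not given: they have to be found in the camera images.
- tray: White tray, 114 mm (its x) by 211 mm (its y), 34 mm high outside, fixed to the table. Origin: centre of its underside; z up. Two wells lie side by side along its y axis with a 5 mm wall between them: the one at -y is empty, the one at +y holds flat carton blanks. The gate slides along y over one well at a time; side rails and end stops reach 34 mm high.
- well (a point): Centre of the floor of the empty well, 5 mm above the table; axes as the tray's. The well is 94 mm (x) by 97 mm (y) inside; its outer walls reach 29 mm above this floor, the wall towards the other well 21 mm.
- gate (a joint): Position in m of the sliding gate (aluminium plate 93 x 98 mm, 4 mm thick, top face 30.5 mm above the table). 0: the empty well is fully covered; 0.097: against the end stop at the tray's +y end, the empty well fully open. It moves along the tray's +y, stays where it is left, and takes about 2 N.
- gate_grip (a point): Centre of the top face of the black grip on the gate, about 62 mm above the table. The grip is a block 42 mm along the tray's x, 16 mm along its y (the sliding direction), 32 mm high, in the middle of the gate; axes as the tray's.
- turntable: Freely spinning turntable, fixed in place by its base. Origin: centre of the underside of the base, on the spin axis. The round grey disc is 250 mm across, its flat top 55 mm above the table, without a rim.
- tall_tin: The wrong tin: upright cylinder 38 mm in diameter, 62 mm high, about 70 g, aluminium with a red lid. Origin: centre of its underside; z up along its axis.
- flat_tin0: Flat tin, 40 mm in diameter, 18 mm high, same materials as the tall one, standing on the disc. Origin: centre of its underside, z up along its axis.
- flat_tin1: Flat tin, 40 mm in diameter, 18 mm high, same materials as the tall one, standing on the disc. Origin: centre of its underside, z up along its axis.
- flat_tin2: Flat tin, 40 mm in diameter, 18 mm high, same materials as the tall one, standing on the disc. Origin: centre of its underside, z up along its axis.
- small_carton0: Small printed carton 40 x 40 x 22 mm, loose on the table on the robot's side between tray and turntable. Origin: centre of its underside.
- small_carton1: Small printed carton 40 x 40 x 22 mm, loose on the table on the far side between tray and turntable. Origin: centre of its underside.
There are look-alikes about, which are no part of the job. Leave any blue look-alike of the flat_tin0 alone.

How it is judged:
On the way, in this order (a step that is already met when the one before it is completed fails the run):
1. the gate is at its end stop (within 4 mm) while the tall tin still stands on the turntable (value of joint gate above 0.093 m and height (world z) of tall_tin between 0.05 and 0.065 m), for 0.2 s.
2. the tall tin is lifted at least 20 mm clear of the disc, the gate still at its end stop (value of joint gate above 0.093 m and height (world z) of tall_tin above 0.075 m), for 0.1 s.
At the end, for the whole second after the job is handed in: Gate within 4 mm of its end stop; tall tin at rest, upright within 0.1 rad, on the empty well's floor (within 5 mm) and within 30 mm of its centre in x and y; flat tins upright (0.1 rad) on the disc, within 125 mm of its axis; small cartons within 20 mm of their starts (value of joint gate above 0.093 m and x of tall_tin in the frame of well between -0.03 and 0.03 m and y of tall_tin in the frame of well between -0.03 and 0.03 m and z of tall_tin in the frame of well below 0.005 m and angle between each of tall_tin, flat_tin0, flat_tin1, flat_tin2's own z axis and vertical below 0.1 rad and linear speed of tall_tin below 0.02 m/s and height (world z) of flat_tin0 between 0.05 and 0.06 m and horizontal distance between each of flat_tin0, flat_tin1, flat_tin2 and turntable below 0.125 m and height (world z) of flat_tin1 between 0.05 and 0.06 m and height (world z) of flat_tin2 between 0.05 and 0.06 m and distance of each of small_carton0, small_carton1 from where it was at the start of the episode below 0.02 m); the robot touches nothing.
It fails at once if a flat tin is tipped over or knocked off the disc (angle between any of flat_tin0, flat_tin1, flat_tin2's own z axis and vertical above 0.5 rad or height (world z) of any of flat_tin0, flat_tin1, flat_tin2 below 0.04 m).
It fails at once if the tall tin is tipped over (angle between tall_tin's own z axis and vertical above 0.8 rad).
It fails at once if the tall tin is dropped (falls faster than 0.7 m/s while no finger touches it) (linear speed of tall_tin above 0.7 m/s and contact force between the fingers and tall_tin below 0.05 N).
It fails at once if a small carton is pushed more than 20 mm (distance of any of small_carton0, small_carton1 from where it was at the start of the episode above 0.02 m).
It also fails if it takes over 53 s, if anything falls off the work surface, if the arm or the gripper's body presses on something with over 40 N, if the wrist force passes 120 N, or if a joint passes its speed limit or range.

## Robot

A 6-joint arm with a two-finger parallel gripper is mounted at the origin on the work surface. World frame = base frame: x ahead of the robot, y to its left, z up, the work surface at z = 0. Lengths are in m, angles in rad, forces in N, time in s.
With the tool pointing down it reaches from about 0.35 to 0.775 m from the base axis. Payload 5.5 kg.
Tool frame: the origin (TCP) lies midway between the tips of the shut fingers; the grasp point (between the pads) lies grip_point_offset behind it (grip_point_offset is the distance from the TCP to the grasp point, in m); z points along the fingers, y is the direction in which the jaws open and shut (so a half turn about z gives the same grasp; the last joint's range is limited). The gripper opens to 85 mm and grips with 20 to 120 N. Pads are 22 mm wide; open, the fingers measure 114 mm over their backs; the gripper's body (76 mm by 85 mm) begins 54 mm behind the grasp point. The pads swing forward as they close: fully open they stand 13 mm farther back than shut.
Start: joints at [-1.396, 0.313, 0.046, 1.304, 0, 1.431], TCP at [0.178, -0.547, 0.231] pointing down, gripper open.
Joint ranges: [-2.76, 2.76], [-0.86, 1.69], [-1.03, 1.26], [-2.2, 2.34], [-1.47, 1.5], [-3.14, 3.14]. Speed limits (rad/s): [2.57, 2.57, 3.14, 3.14, 3.14, 3.14].

## Interface

Orientations are given as a unit quaternion [w, x, y, z].
In Python, from workcell import * gives the robot as it stands.
- The arm moves only by the tool send_rows, never from a script. Its argument "series" is one flat list of numbers, 7 for each row, row after row: the shift along the tool's x, y, z in cm, then the turn, a rotation vector about the tool's x, y, z in degrees, then the opening, from 0 (shut) to 1 (fully open). A call has 1 to 10 rows; each row is the pose to reach, as a shift and turn from the pose commanded when the call began, along the tool's axes at that moment; what a row does not reach only later rows make up. A row lasts 1/12 s, in which the tool goes at most 41.7 mm and 7.16 degrees, less where a joint would pass 70% of its speed; a pose out of reach is approached as far as the arm can. A call with a gripper value outside its range is refused whole. The fingers move at their own pace and stop on an object; "newtons" is the grip in N (left out, the last holds). Time passes only in rows, so rows that repeat a pose let the fingers close. It gives the time, the measured TCP pose, the force and the opening at its end, in the units of the state.
- get_state(): the state, without advancing time (a new reading comes with each control period).
- read_camera(name): name is "scene" or "top" or "wrist"; returns the picture (420x560x3 uint8, blue, green, red); there is no depth.
- camera_info(name): a dict with "K" (3x3 intrinsics, pixels), "D" ([k1, k2, p1, p2, k3] as OpenCV has them; the pictures are not rectified), "xyz" and "attitude" of the camera in the world. Camera axes: x right, y down, z forward; pixel columns grow to the right and rows downward; lengths in m; the calibration is good to about 2 mm. A picture is of the moment at which its call begins: read the wrist's pose just before it. camera_info takes no time and is no camera call; for the wrist camera it gives the pose at the moment of the call.
- hand_in(): hands the job in, once; it reports no verdict.
Trained networks look in the newest picture that a camera, given by its name, has taken for a name from the list of things; names that differ only in an ending like _2 or _b are one class to them, and where a whole thing is asked for, a point or a joint stands for the part that bears it (a point fixed in the world has none). Each returns a list of dicts, best first, with "p" (0 to 1); they miss things now and then, are a little off and sometimes report something else, mostly with a low value. They report only what shows in the picture. A call takes as long as a camera call. They do not tell look-alikes from the thing itself.
- silhouettes(camera, label): "pixels" (420x560 bool, what is visible of it) and "box" ([left, top, width, height] in pixels, round what is visible of it).
The state is a dict: "clock": time; "joint_pos": joint angles; "qvel": joint speeds; "tau": joint torques, N m; "tcp_pos": TCP position; "orientation": TCP orientation; "wrist_force": force on the tool from outside, world axes, zero at the start; "ft_torque": the same for the moment, N m; "finger_gap": finger opening in m.
Only numpy, scipy, OpenCV 4.12 (cv2) and the standard library are available. Lean on these libraries where they do the work, as an engineer would, in place of code of your own. Each camera call takes 0.05 s, during which the arm holds its last target. There are 200 camera calls.

## Working session

There is one attempt and no reset: what is moved stays moved. The work goes in short steps, Python scripts to look and compute and a tool call to move; the robot and the scene stay as the last step left them, time stands still between calls to the robot, and variables do not carry over. Pictures are saved under pics/ and viewed, about 8 in all and at most 12, crops included, and the job is handed in when it is done.

Besides the shell and the picture viewer there is one more tool, called after "Call:" as name(argument=value, ...) on one line, values as JSON. send_rows: Moves the arm, as the interface text tells. Its arguments: {"type":"object","properties":{"series":{"type":"array"},"newtons":{"type":"number"}},"required":["series"]}

```bash
mkdir -p pics; ls; python3 - <<'E'
from workcell import *
import cv2, numpy as np
s=get_state(); print({k:np.round(v,3) for k,v in s.items()})
a=read_camera("top"); b=read_camera("scene")
cv2.imwrite("pics/top.png",a); cv2.imwrite("pics/scene.png",b)
for c in("top","scene","wrist"): print(c,camera_info(c))
try: print(grip_point_offset)
except Exception as e: print(e)
for c in("top","scene"):
  for l in("tray","gate","gate_grip","turntable","tall_tin","flat_tin0","small_carton0"):
    print(c,l,[(round(d["p"],2),d["box"]) for d in silhouettes(c,l)])
E
```

```text
pics
{'clock': np.float64(0.0), 'joint_pos': array([-1.396,  0.314,  0.045,  1.304,  0.   ,  1.431]), 'qvel': array([0.001, 0.   , 0.001, 0.001, 0.002, 0.001]), 'tau': array([-1.0000e-03, -4.8063e+01,  2.9853e+01,  1.9000e-02, -0.0000e+00,
        0.0000e+00]), 'tcp_pos': array([ 0.178, -0.546,  0.23 ]), 'orientation': array([-0.001,  0.988,  0.157, -0.   ]), 'wrist_force': array([ 0.399, -0.337,  0.784]), 'ft_torque': array([-0.007,  0.039, -0.047]), 'finger_gap': np.float64(0.085)}
top {'K': array([[437.11857607,   0.        , 275.52575617],
       [  0.        , 437.11857607, 210.64072381],
       [  0.        ,   0.        ,   1.        ]]), 'D': array([-0.10420539,  0.        ,  0.        ,  0.        ,  0.        ]), 'xyz': array([4.92994345e-01, 3.31613097e-04, 8.66603771e-01]), 'attitude': array([-0.02793921,  0.7088844 , -0.70403615,  0.03217778])}
scene {'K': array([[405.81922531,   0.        , 275.29205509],
       [  0.        , 405.81922531, 208.06194055],
       [  0.        ,   0.        ,   1.        ]]), 'D': array([-0.07164751,  0.        ,  0.        ,  0.        ,
[... 861 characters left out ...]
, [196.3, 181.6, 23.1, 22.6]), (0.6, [161.7, 118.7, 18.5, 19.3]), (0.56, [140.3, 252.8, 21.2, 22.4])]
top small_carton0 [(0.97, [265.0, 273.3, 18.4, 23.5]), (0.9, [255.4, 141.3, 30.0, 23.5])]
scene tray [(0.82, [185.0, 149.5, 109.4, 78.8])]
scene gate [(0.89, [195.7, 155.2, 70.7, 42.8])]
scene gate_grip [(0.65, [199.8, 155.8, 59.3, 40.6])]
scene turntable [(0.86, [269.5, 222.9, 159.0, 139.2])]
scene tall_tin [(0.95, [337.1, 206.0, 26.5, 41.2])]
scene flat_tin0 [(0.87, [332.2, 304.5, 30.8, 32.5]), (0.64, [292.1, 259.0, 26.1, 26.9]), (0.61, [244.5, 370.0, 30.5, 28.6]), (0.6, [394.9, 265.4, 27.7, 27.7])]
scene small_carton0 [(0.7, [204.4, 256.0, 31.5, 30.4]), (0.55, [317.1, 193.9, 31.4, 28.1])]
```

```bash
python3 - <<'E'
import cv2
a=cv2.imread("pics/top.png"); b=cv2.imread("pics/scene.png")
cv2.imwrite("pics/topc.png",cv2.resize(a[100:310,100:440],None,fx=2.35,fy=2.35,interpolation=cv2.INTER_CUBIC))
cv2.imwrite("pics/scenec.png",cv2.resize(b[130:400,140:470],None,fx=2.2,fy=2.2,interpolation=cv2.INTER_CUBIC))
E
```

```text
(no output)
```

View pics/topc.png

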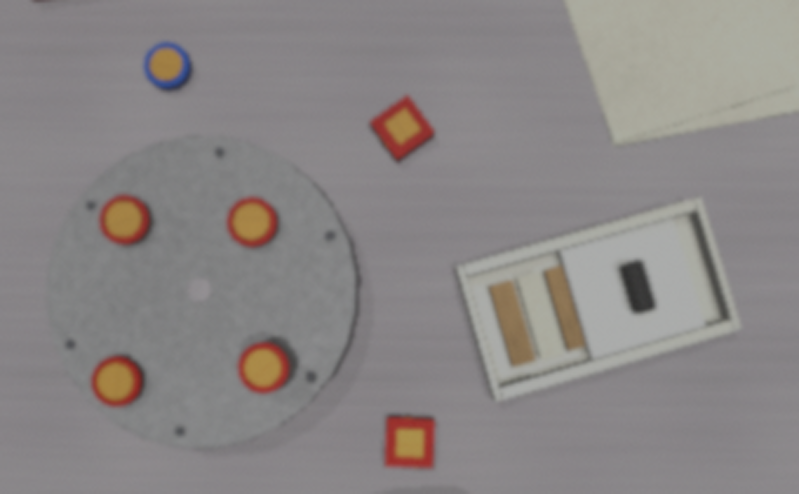

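View pics/scenec.png

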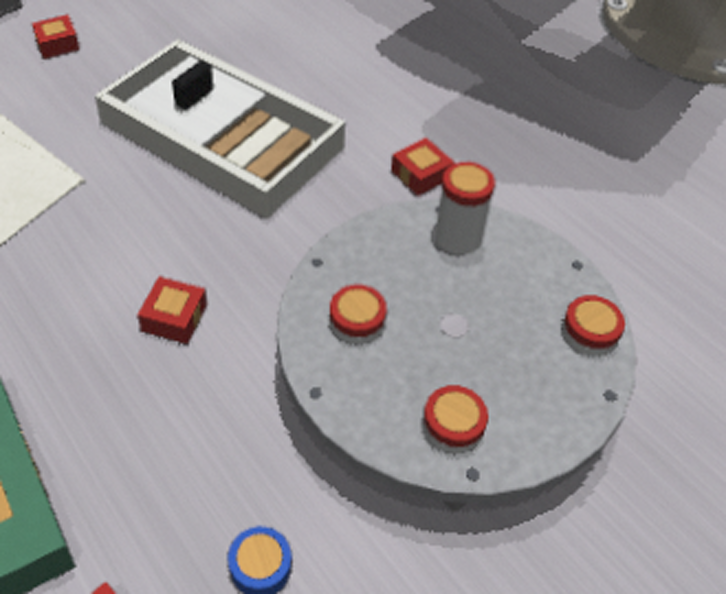

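The top view shows, in crop pixels, the tray at (600,300) with the black grip at (637,286). The gate covers the right-hand (-y) well and the carton blanks are in the left-hand well. There are four red-rimmed tins on the disc:
- (125,220), (252,222) and (117,381) are the flat ones.
- (264,368) is the tall one. Its side shows, and the scene crop has it standing tall at (465,205), so it fits the description.

The blue look-alike at (167,65) is off the disc, and there is a spare red carton in the scene picture's corner. I'll measure next.

```bash
cat > h.py <<'E'
from workcell import *
import cv2, numpy as np
from scipy.spatial.transform import Rotation as R
def rot(q): return R.from_quat([q[1],q[2],q[3],q[0]])
def plane(c,uv,z,info=None):
    i=info or camera_info(c); uv=np.asarray(uv,float).reshape(-1,1,2)
    n=cv2.undistortPoints(uv,i["K"],i["D"])[:,0]
    d=rot(i["attitude"]).apply(np.c_[n,np.ones(len(n))])
    return i["xyz"]+d*((z-i["xyz"][2])/d[:,2])[:,None]
def proj(c,P,info=None):
    i=info or camera_info(c); r=rot(i["attitude"]).inv()
    return cv2.projectPoints(np.asarray(P,float).reshape(-1,1,3),r.as_rotvec(),-r.apply(i["xyz"]),i["K"],i["D"])[0][:,0]
def cen(m):
    y,x=np.nonzero(m); return [x.mean(),y.mean()]
def mincirc(m):
    c,_=cv2.findContours(m.astype(np.uint8),0,2); c=max(c,key=cv2.contourArea); return cv2.minEnclosingCircle(c)
E
python3 - <<'E'
from h import *
a=read_camera("top"); b=read_camera("scene")
hsv=cv2.cvtColor(a,cv2.COLOR_BGR2HSV)
# lids: yellow disc centroids
ye=cv2.inRange(hsv,(10,90,90),(28,255,255))
n,_,st,ce=cv2.connectedComponentsWithStats(ye)
for k in range(1,n):
    if st[k,4]>40: print("top yellow",ce[k].round(1),st[k,4],[plane("top",ce[k],z)[0,:2].round(4) for z in (.022,.073,.117)])
hs=cv2.cvtColor(b,cv2.COLOR_BGR2HSV); ye=cv2.inRange(hs,(10,90,90),(28,255,255))
n,_,st,ce=cv2.connectedComponentsWithStats(ye)
for k in range(1,n):
    if st[k,4]>40: print("scene yellow",ce[k].round(1),st[k,4],[plane("scene",ce[k],z)[0,:2].round(4) for z in (.022,.073,.117)])
for c,im in(("top",a),("scene",b)):
    d=silhouettes(c,"tray")[0]; x,y,w,h=map(int,d["box"])
    k=(im.max(2)<60); m=np.zeros_like(k); m[y+2:y+h,x+2:x+w]=k[y+2:y+h,x+2:x+w]
    n,_,st,ce=cv2.connectedComponentsWithStats(m.astype(np.uint8))
    for j in range(1,n):
        if st[j,4]>15: print(c,"dark",ce[j].round(1),st[j],plane(c,ce[j],.062)[0,:2].round(4),plane(c,ce[j],.046)[0,:2].round(4))
    if c=="top":
        cs,_=cv2.findContours(d["pixels"].astype(np.uint8),0,2); cc=max(cs,key=cv2.contourArea)
        P=plane(c,cc.reshape(-1,2),.034)[:,:2].astype(np.float32)
        print("tray rect",cv2.minAreaRect(P))
t=[d for d in silhouettes("top","turntable")][0]
P=plane("top",max(cv2.findContours(t["pixels"].astype(np.uint8),0,2)[0],key=cv2.contourArea).reshape(-1,2),.055)[:,:2].astype(np.float32)
print("disc",cv2.fitEllipse(P),plane("top",[184.7,223.3],.055))
E
```

```text
top yellow [419.6  15. ] 5125 [array([ 0.9788, -0.3038]), array([ 0.9495, -0.2855]), array([ 0.9242, -0.2696])]
top yellow [361.6  53.8] 1157 [array([ 0.8876, -0.1781]), array([ 0.8638, -0.1673]), array([ 0.8432, -0.158 ])]
top yellow [244.3  57.7] 1107 [array([0.8756, 0.0608]), array([0.8525, 0.0571]), array([0.8325, 0.054 ])]
top yellow [144.8  62.8] 1304 [array([0.8657, 0.2642]), array([0.8432, 0.2482]), array([0.8237, 0.2345])]
top yellow [ 19.2 129.4] 4042 [array([0.7285, 0.5226]), array([0.7143, 0.4911]), array([0.7021, 0.4639])]
top yellow [170.1 126.9] 120 [array([0.7306, 0.2063]), array([0.7162, 0.1938]), array([0.7039, 0.1831])]
top yellow [270.8 153.2] 140 [array([0.6781, 0.0055]), array([0.667 , 0.0052]), array([0.6573, 0.0049])]
top yellow [152.  192.7] 199 [array([0.5985, 0.2378]), array([0.5921, 0.2235]), array([0.5866, 0.2111])]
top yellow [206.5 193.8] 202 [array([0.5971, 0.1304]), array([0.5908, 0.1225]), array([0.5853, 0.1157])]
top yellow [466.7 194.8] 133 [array([ 0.5993, -0.3853]), array([ 0.5929, -0.362 ]), array([ 0.5874, -0.3419])]
top yellow [ 71.  211.8] 12
[... 2100 characters left out ...]
37]), array([0.8689, 0.0868]), array([0.8663, 0.1153])]
scene yellow [257.6 382.4] 309 [array([0.7333, 0.2082]), array([0.7433, 0.2268]), array([0.7519, 0.2428])]
scene yellow [453.7 416.2] 110 [array([0.5556, 0.3945]), array([0.5822, 0.3956]), array([0.6052, 0.3966])]
top dark [370.6 221.8] [365 213  12  19 142] [ 0.542  -0.1807] [ 0.543  -0.1843]
tray rect ((0.5346580743789673, -0.15565882623195648), (0.1157325878739357, 0.21377713978290558), 16.660879135131836)
scene dark [227.1 168.4] [219 158  17  22 255] [ 0.5539 -0.1669] [ 0.5448 -0.1851]
disc ((0.5375096797943115, 0.16506309807300568), (0.24692519009113312, 0.2491714507341385), 22.166481018066406) [[0.53729699 0.16492984 0.055     ]]
```

```bash
cat >> h.py <<'E'
def move(p,psi=None):
    """shift in tool cm + turn deg to reach TCP p, tool down with tool x at psi deg"""
    s=get_state(); r=rot(s["orientation"]); d=r.inv().apply(np.array(p)-s["tcp_pos"])*100
    if psi is None: t=np.zeros(3)
    else:
        c,sn=np.cos(np.radians(psi)),np.sin(np.radians(psi))
        T=R.from_matrix(np.array([[c,sn,0],[sn,-c,0],[0,0,-1]])); t=np.degrees((r.inv()*T).as_rotvec())
    print("t",round(float(s["clock"]),2),"tcp",s["tcp_pos"].round(4),"shift",d.round(2),"turn",t.round(2),"F",s["wrist_force"].round(1),"gap",round(float(s["finger_gap"]),4))
E
python3 - <<'E'
from h import *
move([.50,-.20,.20],16.7)
E
```

```text
t 1.05 tcp [ 0.178  -0.5468  0.2313] shift [ 41.35 -23.01   3.13] turn [0.01 0.   1.33] F [ 0.  -0.3  0.6] gap 0.0856
```

Call:
send_rows(series=[41.4,-23.0,3.1,0,0,1.3,1,41.4,-23.0,3.1,0,0,1.3,1,41.4,-23.0,3.1,0,0,1.3,1,41.4,-23.0,3.1,0,0,1.3,1,41.4,-23.0,3.1,0,0,1.3,1,41.4,-23.0,3.1,0,0,1.3,1,41.4,-23.0,3.1,0,0,1.3,1,41.4,-23.0,3.1,0,0,1.3,1,41.4,-23.0,3.1,0,0,1.3,1,41.4,-23.0,3.1,0,0,1.3,1])

```text
clock: 1.88
tcp_pos: [0.4622, -0.2406, 0.2042]
orientation: [0.0, 0.989, 0.145, 0.0]
wrist_force: [-0.6, -1.5, 0.6]
finger_gap: 0.0853
```

Call:
send_rows(series=[6.0,-3.3,0.4,0,0,0,0.6,6.0,-3.3,0.4,0,0,0,0.6,6.0,-3.3,0.4,0,0,0,0.6,6.0,-3.3,0.4,0,0,0,0.6])

```text
clock: 2.22
tcp_pos: [0.5098, -0.1919, 0.1998]
orientation: [-0.0, 0.989, 0.147, -0.0]
wrist_force: [-1.1, 0.2, 0.5]
finger_gap: 0.0518
```

```bash
python3 - <<'E'
from h import *
i=camera_info("wrist"); a=read_camera("wrist"); cv2.imwrite("pics/w1.png",a)
print(i["xyz"],i["attitude"])
for l in("tray","gate","gate_grip"):
    for d in silhouettes("wrist",l): print(l,d["p"],d["box"])
np.save("w1.npy",[i],allow_pickle=True)
move([.542,-.182,.2],16.7)
E
```

```text
[ 0.59135526 -0.16659085  0.34330701] [ 0.13447378  0.79243782 -0.58660301 -0.09927742]
gate 0.81 [227.9, 92.5, 119.3, 112.5]
gate_grip 0.73 [226.5, 94.1, 123.3, 112.8]
t 2.42 tcp [ 0.5085 -0.1943  0.2002] shift [ 3.57 -0.21  0.02] turn [ 0.01  0.01 -0.06] F [-0.9  0.5  0.7] gap 0.0515
```

View pics/w1.png

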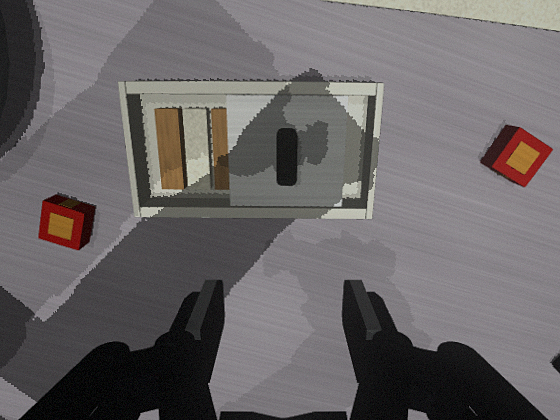

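The wrist picture shows the tray rim with corners near (119,82), (383,82), (373,219) and (134,218). The gate spans columns 229–345 and the grip is at (287,157). A strip of the empty well is already open at columns 345–365.

```bash
python3 - <<'E'
from h import *
i=np.load("w1.npy",allow_pickle=True)[0]
P=plane("wrist",[(119,82),(383,82),(373,219),(136,218)],.034,i)[:,:2]; print(P.round(4))
print("lens",[round(float(np.linalg.norm(P[k]-P[(k+1)%4])),4) for k in range(4)],"c",P.mean(0).round(4))
print(cv2.minAreaRect(P.astype(np.float32)))
v=(P[0]-P[1])/2+(P[3]-P[2])/2; print("y dir deg",np.degrees(np.arctan2(v[1],v[0])))
a=cv2.imread("pics/w1.png"); k=np.zeros(a.shape[:2],bool); k[120:195,270:305]=(a.max(2)<35)[120:195,270:305]
c=cen(k); y,x=np.nonzero(k); print(c,x.min(),x.max(),y.min(),y.max()); g=plane("wrist",c,.06,i)[0,:2]; print("grip",g)
print("grip top ends",plane("wrist",[(287,y.min()),(287,y.max())],.062,i))
c0=P.mean(0)
ang=np.radians(16.2); ux=np.array([np.cos(ang),np.sin(ang)]); uy=np.array([-ux[1],ux[0]])
for q in ([.542,-.1815],g): print("grip in tray",(q-c0)@ux,(q-c0)@uy)
E
```

```text
[[ 0.5597 -0.0406]
 [ 0.6201 -0.2405]
 [ 0.5108 -0.2747]
 [ 0.4503 -0.0733]]
lens [0.2089, 0.1145, 0.2103, 0.1141] c [ 0.5352 -0.1573]
((0.5354154706001282, -0.1575608104467392), (0.1145409643650055, 0.21031534671783447), 16.718339920043945)
y dir deg 106.77262507866386
[np.float64(286.42502299908006), np.float64(156.2428702851886)] 277 296 128 185
grip [ 0.54568853 -0.18346846]
grip top ends [[ 0.56622646 -0.17755656  0.062     ]
 [ 0.52468984 -0.19039968  0.062     ]]
grip in tray -0.0002535640540294263 -0.025144962591496952
grip in tray 0.002739324471070115 -0.028064328814319302
```

```bash
python3 - <<'E'
from h import *
move([.543,-.183,.036],16.75)
E
```

```text
t 2.42 tcp [ 0.5085 -0.1943  0.2002] shift [ 3.64 -0.09 16.42] turn [ 0.01  0.01 -0.11] F [-0.9  0.5  0.7] gap 0.0515
```

Call:
send_rows(series=[3.6,-0.1,3,0,0,-0.1,0.6,3.6,-0.1,6,0,0,-0.1,0.6,3.6,-0.1,9,0,0,-0.1,0.6,3.6,-0.1,11,0,0,-0.1,0.6,3.6,-0.1,12.5,0,0,-0.1,0.6,3.6,-0.1,14,0,0,-0.1,0.6,3.6,-0.1,15,0,0,-0.1,0.6,3.6,-0.1,15.8,0,0,-0.1,0.6,3.6,-0.1,16.3,0,0,-0.1,0.6,3.6,-0.1,16.3,0,0,-0.1,0.6])

```text
clock: 3.25
tcp_pos: [0.5427, -0.1824, 0.0365]
orientation: [-0.0, 0.989, 0.146, -0.0]
wrist_force: [-0.9, 0.4, 0.1]
finger_gap: 0.0512
```

Call:
send_rows(series=[0,0,0,0,0,0,0,0,0,0,0,0,0,0,0,0,0,0,0,0,0,0,0,0,0,0,0,0,0,0,0,0,0,0,0,0,0,0,0,0,0,0], newtons=25)

```text
clock: 3.75
tcp_pos: [0.544, -0.1826, 0.0381]
orientation: [0.001, 0.989, 0.146, 0.001]
wrist_force: [-0.7, -0.6, 5.0]
finger_gap: 0.0157
```

```bash
python3 - <<'E'
from h import *
u=np.array([-np.sin(np.radians(16.75)),np.cos(np.radians(16.75)),0])
t=get_state()["tcp_pos"]; print("grip y in tray",(t-[.5353,-.157,0])@u)
move(list(t+.07*u),16.75)
E
```

```text
grip y in tray -0.02698200193276165
t 3.75 tcp [ 0.544  -0.1826  0.0381] shift [ 0.01 -7.   -0.01] turn [ 0.1  -0.07  0.07] F [-0.7 -0.6  5. ] gap 0.0157
```

Call:
send_rows(series=[0,0,-0.15,0,0,0,0,0,-1,-0.15,0,0,0,0,0,-2,-0.15,0,0,0,0,0,-3,-0.15,0,0,0,0,0,-4,-0.15,0,0,0,0,0,-5,-0.15,0,0,0,0,0,-5.8,-0.15,0,0,0,0,0,-6.4,-0.15,0,0,0,0,0,-6.8,-0.15,0,0,0,0,0,-6.8,-0.15,0,0,0,0])

```text
clock: 4.58
tcp_pos: [0.5239, -0.1147, 0.0382]
orientation: [-0.001, 0.989, 0.147, 0.001]
wrist_force: [5.6, 3.5, -7.1]
finger_gap: 0.0151
```

Call:
send_rows(series=[0,-0.15,0,0,0,0,0,0,-0.3,0,0,0,0,0,0,-0.3,0,0,0,0,0,0,-0.3,0,0,0,0,0])

```text
clock: 4.92
tcp_pos: [0.5233, -0.1126, 0.0382]
orientation: [-0.001, 0.989, 0.147, 0.001]
wrist_force: [5.9, 1.8, -7.7]
finger_gap: 0.0154
```

Call:
send_rows(series=[0,-0.2,0,0,0,0,0,0,-0.4,0,0,0,0,0,0,-0.4,0,0,0,0,0,0,-0.4,0,0,0,0,0])

```text
clock: 5.25
tcp_pos: [0.5225, -0.1099, 0.0382]
orientation: [0.001, 0.989, 0.147, 0.001]
wrist_force: [6.4, -2.7, -9.4]
finger_gap: 0.0156
```

Call:
send_rows(series=[0,-0.2,0,0,0,0,0,0,-0.4,0,0,0,0,0,0,-0.4,0,0,0,0,0,0,-0.4,0,0,0,0,0])

```text
clock: 5.58
tcp_pos: [0.5225, -0.1098, 0.0383]
orientation: [0.004, 0.989, 0.146, 0.001]
wrist_force: [8.4, -15.5, -15.6]
finger_gap: 0.0151
```

Call:
send_rows(series=[0,0,0,0,0,0,0.6,0,0,0,0,0,0,0.6,0,0,0,0,0,0,0.6,0,0.4,0,0,0,0,0.6,0,0.4,-2,0,0,0,0.6,0,0.4,-5,0,0,0,0.6,0,0.4,-9,0,0,0,0.6,0,0.4,-12,0,0,0,0.6,0,0.4,-14,0,0,0,0.6,0,0.4,-14,0,0,0,0.6])

```text
clock: 6.42
tcp_pos: [0.524, -0.1109, 0.1839]
orientation: [0.002, 0.989, 0.147, 0.004]
wrist_force: [0.7, 0.1, 0.8]
finger_gap: 0.0512
```

```bash
python3 - <<'E'
from h import *
a=read_camera("top"); b=read_camera("scene"); i=camera_info("wrist"); w=read_camera("wrist"); cv2.imwrite("pics/w2.png",w)
cv2.imwrite("pics/s2.png",b)
hs=cv2.cvtColor(b,cv2.COLOR_BGR2HSV); ye=cv2.inRange(hs,(10,90,90),(28,255,255))
n,_,st,ce=cv2.connectedComponentsWithStats(ye)
for k in range(1,n):
    if 40<st[k,4]<400: print("scene",ce[k].round(1),st[k,4],[plane("scene",ce[k],z)[0,:2].round(4) for z in (.022,.073,.117)])
cv2.imwrite("pics/m2.png",np.hstack([cv2.resize(b[130:360,150:430],None,fx=1.4,fy=1.4),cv2.resize(w,None,fx=.7,fy=.767)]))
move([.4785,.105,.2],16.75)
E
```

```text
scene [164.  142.2] 54 [array([ 0.6008, -0.385 ]), array([ 0.6232, -0.3107]), array([ 0.6425, -0.2467])]
scene [332.  201.1] 92 [array([ 0.4171, -0.0031]), array([0.4568, 0.0353]), array([0.491 , 0.0685])]
scene [352.9 210.6] 165 [array([0.4024, 0.0406]), array([0.4434, 0.0749]), array([0.4788, 0.1045])]
scene [217.5 266.2] 144 [array([0.6787, 0.005 ]), array([0.6938, 0.0426]), array([0.7068, 0.0751])]
scene [302.6 268.7] 220 [array([0.5659, 0.0928]), array([0.5916, 0.1222]), array([0.6137, 0.1476])]
scene [410.5 273.9] 222 [array([0.4279, 0.2067]), array([0.4665, 0.2254]), array([0.4999, 0.2415])]
scene [347.1 316.7] 297 [array([0.5674, 0.2039]), array([0.5929, 0.2228]), array([0.615 , 0.2392])]
scene [257.6 382.4] 310 [array([0.7332, 0.2082]), array([0.7432, 0.2268]), array([0.7518, 0.2428])]
scene [453.6 416.2] 110 [array([0.5557, 0.3944]), array([0.5824, 0.3955]), array([0.6054, 0.3965])]
t 6.57 tcp [ 0.5211 -0.11    0.1782] shift [  2.16 -21.81  -2.17] turn [-0.02  0.02  0.11] F [-1.4 -0.4 -0.2] gap 0.0509
```

View pics/m2.png

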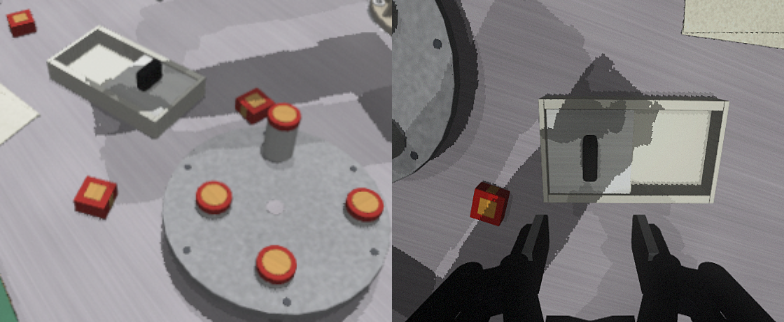

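The gate now lies against the left (+y) stop and the right well is fully open. The tins and cartons haven't moved. Next is the tall tin, turning the jaws radial to the disc. Joint 6 allows tool x at 135°.

Call:
send_rows(series=[2.2,-21.8,-3,0,0,-60,0.8,2.2,-21.8,-3,0,0,-60,0.8,2.2,-21.8,-3,0,0,-60,0.8,2.2,-21.8,-3,0,0,-60,0.8,2.2,-21.8,-3,0,0,-60,0.8,2.2,-21.8,-3,0,0,-60,0.8,2.2,-21.8,-3,0,0,-60,0.8,2.2,-21.8,-3,0,0,-60,0.8,2.2,-21.8,-3,0,0,-60,0.8,2.2,-21.8,-3,0,0,-60,0.8])

```text
clock: 7.4
tcp_pos: [0.4781, 0.1051, 0.2067]
orientation: [-0.001, 0.783, 0.622, -0.001]
wrist_force: [0.4, 0.3, -0.1]
finger_gap: 0.0682
```

Call:
send_rows(series=[0,0,0,0,0,-58,0.8,0,0,0,0,0,-58,0.8,0,0,0,0,0,-58,0.8,0,0,0,0,0,-58,0.8,0,0,0,0,0,-58,0.8,0,0,0,0,0,-58,0.8,0,0,0,0,0,-58,0.8,0,0,0,0,0,-58,0.8,0,0,0,0,0,-58,0.8,0,0,0,0,0,-58,0.8])

```text
clock: 8.23
tcp_pos: [0.4788, 0.1046, 0.2075]
orientation: [-0.001, 0.386, 0.923, -0.0]
wrist_force: [-0.8, 0.7, 0.3]
finger_gap: 0.0687
```

```bash
python3 - <<'E'
from h import *
print(get_state()["joint_pos"].round(2))
a=read_camera("top"); b=read_camera("scene"); i=camera_info("wrist"); w=read_camera("wrist")
for c,im in(("scene",b),("wrist",w)):
  ye=cv2.inRange(cv2.cvtColor(im,cv2.COLOR_BGR2HSV),(10,90,90),(28,255,255))
  n,_,st,ce=cv2.connectedComponentsWithStats(ye)
  for k in range(1,n):
    if 40<st[k,4]<4000: print(c,ce[k].round(1),st[k,2:],[plane(c,ce[k],z,i if c=="wrist" else None)[0,:2].round(4) for z in (.022,.073,.117)])
cv2.imwrite("pics/w3.png",w)
move([.4785,.105,.0815],135)
E
```

```text
[ 0.05  0.16 -0.21  1.2  -0.    0.84]
scene [545.3  19. ] [ 40  31 625] [array([-1.0033, -0.3052]), array([-0.8304, -0.2384]), array([-0.6813, -0.1808])]
scene [50.5 91.8] [ 128   67 3100] [array([ 0.7631, -0.8224]), array([ 0.7702, -0.7071]), array([ 0.7764, -0.6077])]
scene [513.5  99.7] [11  9 54] [array([-0.2591, -0.0158]), array([-0.156 ,  0.0238]), array([-0.0671,  0.0579])]
scene [164.  142.2] [11  7 54] [array([ 0.6008, -0.385 ]), array([ 0.6232, -0.3107]), array([ 0.6425, -0.2467])]
scene [331.9 201.1] [15 11 92] [array([ 0.4174, -0.0032]), array([0.457 , 0.0352]), array([0.4912, 0.0684])]
scene [ 67.3 238.6] [  45   45 1091] [array([ 0.8729, -0.2103]), array([ 0.8698, -0.1524]), array([ 0.8671, -0.1025])]
scene [217.4 266.2] [ 16  13 143] [array([0.6788, 0.005 ]), array([0.6939, 0.0426]), array([0.7069, 0.0751])]
scene [302.6 268.7] [ 18  15 220] [array([0.5659, 0.0928]), array([0.5916, 0.1222]), array([0.6137, 0.1476])]
scene [410.5 273.9] [ 20  15 223] [array([0.4279, 0.2067]), array([0.4666, 0.2255]), array([0.4999, 0.2416])]
scene [ 13.6 359.4] [  42  100 2095] [array([
[... 589 characters left out ...]
, 0.2266]), array([0.4586, 0.217 ])]
wrist [491.3 198.5] [ 36  34 941] [array([0.6245, 0.2349]), array([0.5929, 0.2242]), array([0.5656, 0.2149])]
wrist [156.2 221.4] [ 32  30 513] [array([ 0.4167, -0.0028]), array([0.4172, 0.0233]), array([0.4177, 0.0458])]
wrist [393.3 278.6] [ 34  30 714] [array([0.6232, 0.1163]), array([0.5918, 0.1239]), array([0.5646, 0.1305])]
wrist [526.5 286.2] [ 26  24 475] [array([0.7291, 0.2072]), array([0.6812, 0.2008]), array([0.64  , 0.1952])]
wrist [348.3 373. ] [ 24  18 321] [array([0.6792, 0.0058]), array([0.6391, 0.0306]), array([0.6045, 0.0519])]
t 8.38 tcp [0.4792 0.1047 0.2081] shift [ 0.06 -0.02 12.66] turn [-0.04 -0.03 -0.33] F [0.2 1.  0.7] gap 0.0685
```

View pics/w3.png

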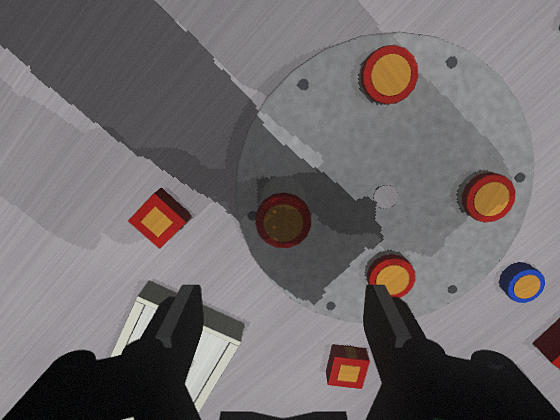

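The wrist view shows the tall tin shadowed at (284,221), centred between the fingers. The three flat tins are at (390,74), (491,198) and (393,279), and the blue look-alike at (522,283) is off the disc.

```bash
python3 - <<'E'
from h import *
w=cv2.imread("pics/w3.png"); h=cv2.cvtColor(w,cv2.COLOR_BGR2HSV)[185:255,250:320]
m=((h[...,1]>110)&((h[...,0]<28)|(h[...,0]>170))).astype(np.uint8)
c=max(cv2.findContours(m,0,2)[0],key=cv2.contourArea); (x,y),r=cv2.minEnclosingCircle(c); print(x+250,y+185,r)
i=camera_info("wrist"); print(plane("wrist",[(x+250,y+185),(x+250+r,y+185)],.117,i)); move([.4785,.105,.0815],135)
E
```

```text
283.0324401855469 220.0816535949707 27.944732666015625
[[0.47800824 0.1066417  0.117     ]
 [0.49131586 0.11983501 0.117     ]]
t 8.38 tcp [0.4792 0.1047 0.2081] shift [ 0.06 -0.02 12.66] turn [-0.04 -0.03 -0.33] F [0.2 1.  0.7] gap 0.0685
```

Call:
send_rows(series=[0.1,0,3,0,0,0,0.8,0.1,0,6,0,0,0,0.8,0.1,0,8,0,0,0,0.8,0.1,0,9.5,0,0,0,0.8,0.1,0,11,0,0,0,0.8,0.1,0,12,0,0,0,0.8,0.1,0,12.6,0,0,0,0.8,0.1,0,12.6,0,0,0,0.8])

```text
clock: 9.05
tcp_pos: [0.4779, 0.1054, 0.0814]
orientation: [-0.001, 0.384, 0.923, -0.001]
wrist_force: [0.5, -0.6, -0.2]
finger_gap: 0.0686
```

Call:
send_rows(series=[0,0,0,0,0,0,0.42,0,0,0,0,0,0,0.42,0,0,0,0,0,0,0.42,0,0,0,0,0,0,0.42,0,0,0,0,0,0,0.42,0,0,0,0,0,0,0.42], newtons=30)

```text
clock: 9.55
tcp_pos: [0.4797, 0.1055, 0.0836]
orientation: [0.001, 0.384, 0.923, 0.0]
wrist_force: [0.4, -0.1, 5.1]
finger_gap: 0.0368
```

Call:
send_rows(series=[0,0,0,0,0,0,0,0,0,0,0,0,0,0,0,0,0,0,0,0,0,0,0,0,0,0,0,0,0,0,-0.5,0,0,0,0,0,0,-1.5,0,0,0,0,0,0,-3,0,0,0,0,0,0,-3,0,0,0,0])

```text
clock: 10.22
tcp_pos: [0.4802, 0.1056, 0.1152]
orientation: [0.002, 0.384, 0.923, 0.001]
wrist_force: [0.6, 0.5, -1.2]
finger_gap: 0.0375
```

```bash
python3 - <<'E'
from h import *
b=read_camera("scene"); cv2.imwrite("pics/s4.png",cv2.resize(b[130:390,180:450],None,fx=2,fy=2))
move([.5353+.051*.288,-.157-.051*.9575,.2],-163.25)
E
```

```text
t 10.27 tcp [0.48   0.1056 0.1141] shift [-27.04 -16.97  -8.57] turn [ 5.000e-02  1.800e-01 -6.191e+01] F [-1.  -0.2 -0.4] gap 0.0374
```

View pics/s4.png

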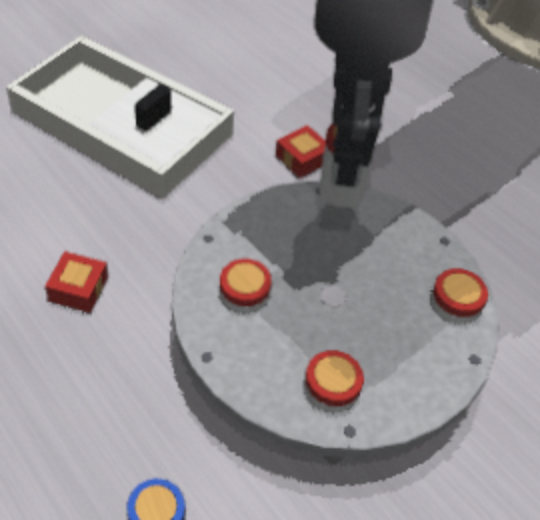

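The tin is off the disc in the jaws and the flat tins are standing. Next I'll raise it and carry it over the well.

Call:
send_rows(series=[0,0,-3,0,0,0,0,0,0,-6,0,0,-5,0,-2,-1.2,-8.5,0,0,-10,0,-5,-3.1,-8.5,0,0,-15,0,-8,-5,-8.5,0,0,-20,0,-11,-6.9,-8.5,0,0,-25,0,-14,-8.8,-8.5,0,0,-30,0,-17,-10.7,-8.5,0,0,-36,0,-20,-12.6,-8.5,0,0,-42,0,-22,-13.8,-8.5,0,0,-48,0])

```text
clock: 11.1
tcp_pos: [0.5361, -0.1509, 0.1967]
orientation: [-0.0, -0.026, 1.0, -0.0]
wrist_force: [0.1, -0.4, -0.3]
finger_gap: 0.0375
```

```bash
python3 - <<'E'
from h import *
move([.5353+.051*.288,-.157-.051*.9575,.12],-163.25)
E
```

```text
t 11.1 tcp [ 0.5361 -0.1509  0.1967] shift [-1.1  -5.55  7.68] turn [ -0.03  -0.03 -13.74] F [ 0.1 -0.4 -0.3] gap 0.0375
```

Call:
send_rows(series=[-0.3,-1.5,1,0,0,-5,0,-0.6,-3,3,0,0,-10,0,-0.9,-4.5,5,0,0,-13.7,0,-1.1,-5.5,6.5,0,0,-13.7,0,-1.1,-5.5,7.7,0,0,-13.7,0,-1.1,-5.5,7.7,0,0,-13.7,0,-1.1,-5.5,7.7,0,0,-13.7,0])

```text
clock: 11.68
tcp_pos: [0.5487, -0.2018, 0.1193]
orientation: [-0.001, -0.144, 0.99, 0.001]
wrist_force: [0.7, -0.4, -0.6]
finger_gap: 0.0371
```

```bash
python3 - <<'E'
from h import *
a=read_camera("top");b=read_camera("scene");w=read_camera("wrist")
cv2.imwrite("pics/m5.png",np.hstack([cv2.resize(b[100:280,150:370],None,fx=1.75,fy=1.75),cv2.resize(w,(400,315))]))
move([.5353+.051*.288,-.157-.051*.9575,.036],-163.25)
E
```

```text
t 11.83 tcp [ 0.5502 -0.2021  0.1215] shift [ 0.14 -0.34  8.55] turn [-0.06  0.06 -0.18] F [ 1.   0.3 -0.1] gap 0.0372
```

View pics/m5.png

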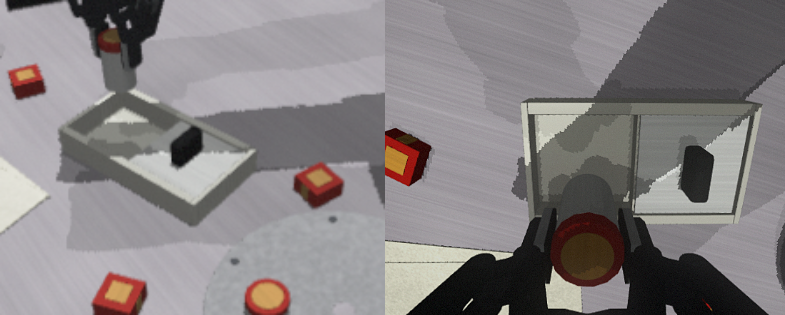

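The tin hangs upright over the empty well, and the gate is still at its stop. I'll lower it, slowly at the end.

Call:
send_rows(series=[0.1,-0.3,2,0,0,0,0,0.1,-0.3,4,0,0,0,0,0.1,-0.3,5.5,0,0,0,0,0.1,-0.3,6.7,0,0,0,0,0.1,-0.3,7.5,0,0,0,0,0.1,-0.3,8,0,0,0,0,0.1,-0.3,8.2,0,0,0,0,0.1,-0.3,8.2,0,0,0,0])

```text
clock: 12.5
tcp_pos: [0.5499, -0.2054, 0.0389]
orientation: [0.0, -0.144, 0.99, -0.0]
wrist_force: [0.7, -0.9, 0.1]
finger_gap: 0.0371
```

Call:
send_rows(series=[0,0,0.1,0,0,0,0,0,0,0.2,0,0,0,0,0,0,0.3,0,0,0,0,0,0,0.4,0,0,0,0,0,0,0.4,0,0,0,0])

```text
clock: 12.92
tcp_pos: [0.5496, -0.2054, 0.0346]
orientation: [0.0, -0.144, 0.99, -0.0]
wrist_force: [-0.4, -0.3, -1.3]
finger_gap: 0.0371
```

Call:
send_rows(series=[0,0,0.1,0,0,0,0,0,0,0.2,0,0,0,0,0,0,0.2,0,0,0,0,0,0,0.2,0,0,0,0])

```text
clock: 13.25
tcp_pos: [0.5498, -0.2055, 0.0337]
orientation: [0.0, -0.144, 0.99, -0.0]
wrist_force: [-3.0, 0.1, 6.9]
finger_gap: 0.0373
```

Call:
send_rows(series=[0,0,-0.1,0,0,0,0,0,0,-0.1,0,0,0,0.47,0,0,-0.1,0,0,0,0.5,0,0,-0.1,0,0,0,0.55,0,0,-0.1,0,0,0,0.6,0,0,-0.1,0,0,0,0.65,0,0,-0.1,0,0,0,0.7,0,0,-0.1,0,0,0,0.7,0,0,-0.1,0,0,0,0.7])

```text
clock: 14.0
tcp_pos: [0.5496, -0.2054, 0.0335]
orientation: [-0.0, -0.144, 0.99, -0.0]
wrist_force: [0.4, -0.6, -0.1]
finger_gap: 0.0598
```

Call:
send_rows(series=[0,0,-1,0,0,0,0.7,0,0,-2.5,0,0,0,0.7,0,0,-5,0,0,0,0.7,0,0,-8,0,0,0,0.7,0,0,-11,0,0,0,0.7,0,0,-14,0,0,0,0.7,-6,0,-16,0,0,0,0.7,-6,0,-16,0,0,0,0.7])

```text
clock: 14.67
tcp_pos: [0.61, -0.1886, 0.1985]
orientation: [0.003, -0.143, 0.99, -0.002]
wrist_force: [1.3, -0.6, -0.0]
finger_gap: 0.0599
```

```bash
python3 - <<'E'
from h import *
a=read_camera("top");b=read_camera("scene");w=read_camera("wrist");i=camera_info("wrist")
cv2.imwrite("pics/m6.png",np.hstack([cv2.resize(b[100:360,150:430],None,fx=1.4,fy=1.4),cv2.resize(w,(400,364))]))
for c,im in(("top",a),("scene",b),("wrist",w)):
  ye=cv2.inRange(cv2.cvtColor(im,cv2.COLOR_BGR2HSV),(8,90,50),(28,255,255))
  n,_,st,ce=cv2.connectedComponentsWithStats(ye)
  for k in range(1,n):
    P=[plane(c,ce[k],z,i if c=="wrist" else None)[0,:2].round(4) for z in (.022,.073,.067)]
    if 40<st[k,4]<1500 and .35<P[0][0]<.72 and -.3<P[0][1]<.35: print(c,ce[k].round(1),P)
print("well",.5353+.051*.288,-.157-.051*.9575)
move([.5,-.2,.2],-163)
E
```

```text
top [270.9 153.4] [array([0.6778, 0.0054]), array([0.6667, 0.0051]), array([0.668 , 0.0051])]
top [151.9 192.9] [array([0.5983, 0.2379]), array([0.5919, 0.2236]), array([0.5927, 0.2252])]
top [206.5 193.8] [array([0.597 , 0.1303]), array([0.5907, 0.1225]), array([0.5915, 0.1234])]
top [384.6 218. ] [array([ 0.552 , -0.2175]), array([ 0.5485, -0.2044]), array([ 0.5489, -0.2059])]
top [148.5 262. ] [array([0.4635, 0.2408]), array([0.4653, 0.2263]), array([0.465, 0.228])]
top [274. 288.] [array([ 0.4162, -0.0026]), array([ 0.4208, -0.0024]), array([ 0.4203, -0.0024])]
scene [218.8 156.1] [array([ 0.5238, -0.2614]), array([ 0.5534, -0.1988]), array([ 0.5499, -0.2062])]
scene [331.9 201.1] [array([ 0.4172, -0.0032]), array([0.4569, 0.0352]), array([0.4522, 0.0307])]
scene [217.6 266.3] [array([0.6786, 0.0052]), array([0.6937, 0.0428]), array([0.6919, 0.0384])]
scene [302.4 268.6] [array([0.566 , 0.0924]), array([0.5917, 0.1219]), array([0.5887, 0.1184])]
scene [410.4 273.8] [array([0.428 , 0.2066]), array([0.4666, 0.2253]), array([0.462 , 0.2231])]
scene [347.1 316.7] [array([0.5673, 0.2038]), array([0.5929, 0.2228]), array([0.5899, 0.2206])]
wrist [284.6 119.7] [array([ 0.5499, -0.204 ]), array([ 0.5463, -0.2052]), array([ 0.5467, -0.2051])]
wrist [449.9 307.3] [array([0.6752, 0.0056]), array([ 0.6513, -0.0294]), array([ 0.6541, -0.0252])]
well 0.549988 -0.2058325
t 14.82 tcp [ 0.6086 -0.188   0.1949] shift [10.74  1.96 -0.53] turn [-0.1   0.1  -0.37] F [-0.6 -0.4 -0.3] gap 0.0599
```

View pics/m6.png

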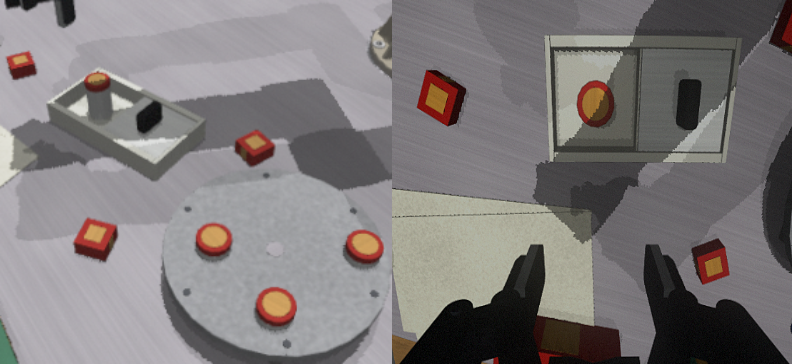

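The tall tin stands upright in the open well, at about (0.549,-0.206) against a well centre of (0.550,-0.206). The gate is at its stop, the flat tins and cartons haven't moved, and the gripper is clear.

```bash
python3 -c "
from workcell import *
print(hand_in())"
```

```text
the job is handed in; nothing more can be done
None
```

The job is done and handed in at about 15 s of the 53 s allowed; the hand-in reports no verdict.

- **Gate:** I gripped it by the black grip and slid it in +y until the arm stopped moving and the force rose to about 15 N. The last pictures show it still at the stop, with the well fully open.
- **Tall tin:** I lifted it off the disc and lowered it into the well, with about 7 N at contact. All three cameras put it within about 4 mm of the well centre, and it looks upright.
- **Flat tins and cartons:** the final measurements match the starting ones to about 1 mm. In the last wrist picture the far carton read 3 mm off in x, within that camera's error. All three flat tins are standing on the disc.
- **Robot:** the gripper was clear and touching nothing.

No check failed. The gate was not fully closed at the start: by my measurement it was already about 24 mm open. I could only confirm its final position from the stop contact and the pictures, because there is no joint reading for it.

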